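Weigh two spice jars in their carrier and lift it off the scale

TASK

Stand the loose spice jar upright in the empty well of the wooden carrier on the kitchen scale, let go of it and give the scale about a second to settle under the whole load. Then take the carrier by its middle handle, lift it at least 5 cm clear of the scale with both jars in it, and finish while holding it still and level in the air. Leave the green tin and the white egg cup where they are.

Things in the scene. Friction and masses are not known exactly. Their poses are not given: they have to be found in the camera images.
- loose_jar: the spice jar to be moved, standing on the worktop: upright cylinder 41 mm in diameter, 105 mm high, with a black cap of the same width as the jar (top 21 mm); 80 to 150 g. Origin at the centre of its underside, z up its axis.
- jar_in_carrier: an equal spice jar (41 mm diameter, 105 mm high, 80 to 150 g) that already stands in one of the carrier's two wells; it stays there. Origin at the centre of its underside, z up.
- carrier: loose wooden carrier on the scale's pan, any yaw: block 76 (x) by 190 (y) by 22 mm high, 0.3 kg. Round wells 48 mm wide, 14 mm deep, mouth chamfered 3 mm, at y = -58 mm (occupied) and +58 mm (empty). Between them an upright handle board, 12 mm thick (x), 44 mm wide (y), top 115 mm above the underside. Origin: centre of the underside, z up.
- empty_well (a point): centre of the floor of the empty well, 8 mm above the carrier's underside; axes as the carrier's.
- handle (a point): grip point in the handle board, 15 mm below its top and 100 mm above the carrier's underside; axes as the carrier's: pinch the 12 mm thickness, closing along x.
- scale: white kitchen scale 150 x 150 mm with a dial in front, fixed to the worktop, steel round pan on top. Origin at the centre of its underside.
- pan_top (a point): centre of the upper face of the scale's round steel pan, 160 mm in diameter, 70 mm above the worktop when unloaded; the carrier rests on it.
- scale_pan (a joint): how far the sprung pan has sunk, in m, 0 (empty) to 0.020 (stop); about 2 mm per newton. Under the carrier and both jars it sinks 7 to 10 mm.
- tin: bystander: green food tin, 57 mm in diameter, 72 mm high, standing on the worktop. Origin at the centre of its underside.
- egg_cup: bystander: white egg cup standing upside down on the worktop, 49 mm in diameter, 61 mm high. Origin at the centre of its underside.
There are look-alikes about, which are no part of the job. What is shaped like the jar_in_carrier but orange is not meant.

How it is judged:
By the outcome, as a careful person would: the job done as asked, in the order asked, and still so for the second after the job is handed in, while the arm keeps its last pose, push and grip.
It also fails if it takes over 51 s, if anything falls off the work surface, if the arm or the gripper's body presses on something with over 40 N, if the wrist force passes 120 N, or if a joint passes its speed limit or range.

ROBOT

A 6-joint arm with a two-finger parallel gripper is mounted at the origin on a cart in front of the work surface, level with it; the furniture and walls round the work are solid. World frame = base frame: x ahead of the robot, y to its left, z up, the work surface at z = 0. Lengths are in m, angles in rad, forces in N, time in s.
With the tool pointing down it reaches from about 0.35 to 0.775 m from the base axis. Payload 7.3 kg.
Tool frame: the origin (TCP) lies between the finger pads, 19 mm behind the fingertips; this is the grasp point; z points along the fingers, y is the line along which they close (so a half turn about z gives the same grasp; the last joint's range is limited). The gripper opens to 92 mm and grips with 3 to 60 N. Pads are 19 mm wide; open, the fingers measure 130 mm over their backs; the gripper's body (75 mm by 190 mm) begins 47 mm behind the grasp point.
Start: joints at [1.143, 0.342, 1.524, -0, 1.275, -0.146], TCP at [0.146, 0.504, 0.246] pointing down, gripper open.
Joint ranges: [-2.53, 2.53], [-0.77, 2.02], [0.04, 2.7], [-1, 4.14], [0.28, 2.66], [-3.11, 3.11]. Speed limits (rad/s): [2.57, 2.57, 3.14, 3.14, 3.14, 3.14].

INTERFACE

Orientations are given as [roll, pitch, yaw] about the fixed x, y, z axes, in that order (R = Rz(yaw) Ry(pitch) Rx(roll)).
In Python, from cell import * gives the robot as it stands.
- The arm moves only by the tool step_arm, never from a script. Its argument "plan" is a list of rows, each a list of 5 numbers: the closure, from -1 (fully open) to 1 (shut), then the shift along the tool's x, y, z in m, then the turn about the tool's z in rad. In form: [[hand, x, y, z, twist], ...]. A call has 1 to 20 rows; each row is the pose to reach, as a shift and turn from the pose commanded when the call began, along the tool's axes at that moment; what a row does not reach only later rows make up. A row lasts 1/8 s, in which the tool goes at most 62.5 mm and 10.7 degrees, less where a joint would pass 70% of its speed; a pose out of reach is approached as far as the arm can. A call with a gripper value outside its range is refused whole. The fingers move at their own pace and stop on an object; "grip_force" is the grip in N (left out, the last holds). Time passes only in rows, so rows that repeat a pose let the fingers close. It gives the time, the measured TCP pose, the force, the opening and the grip force at its end, in the units of the state.
- observe(): the state, without advancing time (a new reading comes with each control period).
- read_camera(name): name is "scene" or "top" or "wrist"; returns a dict with "img" (384x512x3 uint8, red, green, blue), "range_z" (384x512 float32, m along the optical axis (not along the pixel's ray), 0 where there is no reading), "fx", "fy", "cx", "cy" (pixels), "k1" (the pictures are not rectified: a ray, as slopes to the right and down, at radius r is drawn at 1 + k1 r^2 times it, then the intrinsics apply), "R" (3x3) and "t" (3): a world point X has camera coordinates R X + t; the wrist camera has in their place "T_tool_cam" (4x4, takes a point from camera to tool coordinates, whose origin is the TCP and whose axes are the flange's). Camera axes: x right, y down, z forward; pixel columns grow to the right and rows downward; lengths in m; the calibration is good to about 2 mm. A picture is of the moment at which its call begins: read the wrist's pose just before it.
- hand_in(): hands the job in; it is judged then, once.
The state is a dict: "time": time; "qpos": joint angles; "qvel": joint speeds; "joint_efforts": joint torques, N m; "tool_pos": TCP position; "tool_rot": TCP orientation; "contact_force": force on the tool from outside, world axes, zero at the start; "torque": the same for the moment, N m; "opening": finger opening in m; "grip_force": force on a finger pad.
Only numpy, scipy, OpenCV 4.12 (cv2) and the standard library are available. Lean on these libraries where they do the work, as an engineer would, in place of code of your own. Each camera call takes 0.05 s, during which the arm holds its last target. There are 200 camera calls.

## Working session

There is one attempt and no reset: what is moved stays moved. The work goes in short steps, Python scripts to look and compute and a tool call to move; the robot and the scene stay as the last step left them, time stands still between calls to the robot, and variables do not carry over. Pictures are saved under pics/ and viewed, at most 10 in all, crops included, and the job is handed in when it is done.

Besides the shell and the picture viewer there is one more tool, called after "Emit:" by a JSON object that holds its "method" and its "body", one argument or row to a line. step_arm: Moves the arm, as the interface text tells. Its arguments: {"type":"object","properties":{"plan":{"type":"array","items":{"type":"array","items":{"type":"number"}}},"grip_force":{"type":"number"}},"required":["plan"]}

```bash
mkdir -p pics
cat > h.py <<'E'
from cell import *
import numpy as np, cv2
def cam(n):
    o=observe(); c=read_camera(n)
    if 'R' in c: Twc=np.eye(4); Twc[:3,:3]=np.array(c['R']).T; Twc[:3,3]=-np.array(c['R']).T@np.array(c['t'])
    else:
        from scipy.spatial.transform import Rotation as Ro
        T=np.eye(4); r=np.array(o['tool_rot']); T[:3,:3]=Ro.from_euler('xyz',r).as_matrix() if r.size==3 else r.reshape(3,3)
        T[:3,3]=o['tool_pos']; Twc=T@np.array(c['T_tool_cam'])
    c['Twc']=Twc; return c
def ray(c,u,v):
    d=np.array([(u-c['cx'])/c['fx'],(v-c['cy'])/c['fy']]); p=d.copy()
    for _ in range(20): p=d/(1+c['k1']*(p@p))
    return np.array([p[0],p[1],1.])
def pt(c,u,v):
    z=c['range_z'][int(v),int(u)]; return (c['Twc']@np.r_[ray(c,u,v)*z,1])[:3]
def onz(c,u,v,h):
    d=c['Twc'][:3,:3]@ray(c,u,v); o=c['Twc'][:3,3]; return o+d*(h-o[2])/d[2]
def tri(l):
    A=np.zeros((3,3)); b=np.zeros(3)
    for c,u,v in l:
        d=c['Twc'][:3,:3]@ray(c,u,v); d/=np.linalg.norm(d); P=np.eye(3)-np.outer(d,d); A+=P; b+=P@c['Twc'][:3,3]
    return np.linalg.solve(A,b)
def save(c,f): cv2.imwrite('pics/'+f,c['img'][:,:,::-1])
E
python3 - <<'E'
from h import *
import pickle
print(observe())
for n in ('scene','top'):
    c=cam(n); save(c,n+'0.png'); pickle.dump(c,open(n+'.pkl','wb')); print(n,c['Twc'][:3],c['fx'],c['k1'],(c['range_z']>0).mean())
a=[cv2.resize(cv2.imread(f'pics/{n}0.png'),None,fx=1.5,fy=1.5) for n in ('scene','top')]
E
```

```text
{'time': 0.0, 'qpos': array([ 1.14294877e+00,  3.42715907e-01,  1.52501123e+00, -1.04188740e-05,
        1.27540804e+00, -1.45997633e-01]), 'qvel': array([ 0.00041006,  0.00049594, -0.00020107, -0.00056333, -0.00065321,
       -0.00011902]), 'joint_efforts': array([ 2.17047855e-04, -4.31227076e+01, -2.44225448e+01,  7.19799497e-02,
        5.55974082e-02, -1.50286869e-04]), 'tool_pos': array([0.14584099, 0.50394147, 0.2448505 ]), 'tool_rot': array([-3.14006509e+00, -2.14549150e-04,  2.85974561e+00]), 'contact_force': array([0.64043839, 0.05988564, 0.15076419]), 'torque': array([-0.00761479, -0.01295036,  0.04553126]), 'grip_force': 0.0, 'opening': 0.091959861902429}
scene [[ 0.80018543 -0.26081846  0.54007129 -0.1372521 ]
 [-0.59959516 -0.36852704  0.71040373 -0.79407489]
 [ 0.01374447 -0.89227886 -0.45127545  0.68013125]] 461.8150143589911 -0.04184519029468027 0.8549143473307291
top [[ 0.01809673 -0.98453973  0.17422407  0.26153964]
 [-0.999731   -0.02034617 -0.01113368  0.063466  ]
 [ 0.01450635 -0.17397572 -0.98464309  1.39138678]] 478.5683975475889 0.04108850737420898 0.9961140950520834
```

View pics/scene0.png

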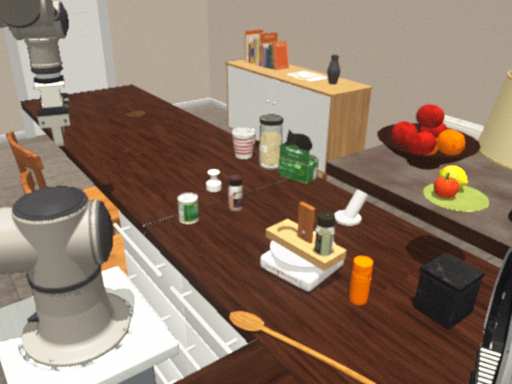

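View pics/top0.png

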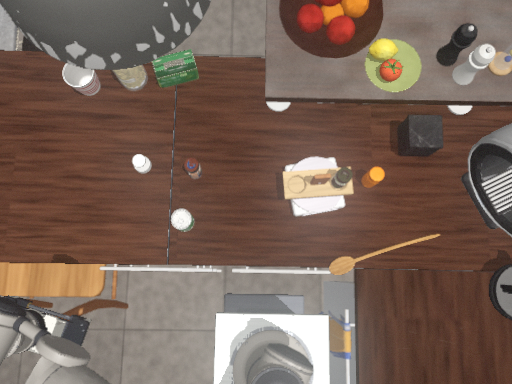

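Scene: the loose jar (black cap) is at (235,193), the orange jar is at (360,280), and the jar in the carrier is at (325,233). The tin is at (188,208) and the egg cup at (214,181). Top view: the loose jar is at (193,168), the carrier's wells are at (297,184) empty and (343,177) occupied, and the orange jar is at (373,177).
The candidates for loose_jar are scene (235,193), brown with a black cap, and scene (360,280), orange and so excluded. I'll confirm in an enlarged crop.

Run:
```python
from h import *
import pickle
s=pickle.load(open('scene.pkl','rb'));t=pickle.load(open('top.pkl','rb'))
f=lambda im,x,y,w,h,k:cv2.resize(im[y:y+h,x:x+w,::-1],(w*k,h*k),interpolation=cv2.INTER_CUBIC)
a=np.hstack([f(s['img'],165,160,100,72,4),f(s['img'],255,190,100,100,4)[:288]])
b=np.hstack([f(t['img'],125,145,100,75,4),f(t['img'],275,145,100,75,4)])
cv2.imwrite('pics/crop.png',np.vstack([a,b]))
for n,c,l in(('s',s,[(235,181),(235,195),(325,217),(308,207),(188,196),(214,172)]),('t',t,[(191,161),(343,173),(297,184),(320,178),(181,217),(141,160)])):
    for u,v in l: print(n,u,v,pt(c,u,v).round(3))
```

```text
s 235 181 [0.544 0.219 0.1  ]
s 235 195 [0.541 0.215 0.056]
s 325 217 [ 0.51  -0.183  0.178]
s 308 207 [ 0.512 -0.126  0.177]
s 188 196 [0.414 0.27  0.067]
s 214 172 [0.576 0.388 0.058]
t 191 161 [0.561 0.234 0.105]
t 343 173 [ 0.522 -0.172  0.173]
t 297 184 [ 0.51  -0.062  0.068]
t 320 178 [ 0.507 -0.111  0.175]
t 181 217 [0.41  0.259 0.069]
t 141 160 [0.57  0.38  0.063]
```

View pics/crop.png

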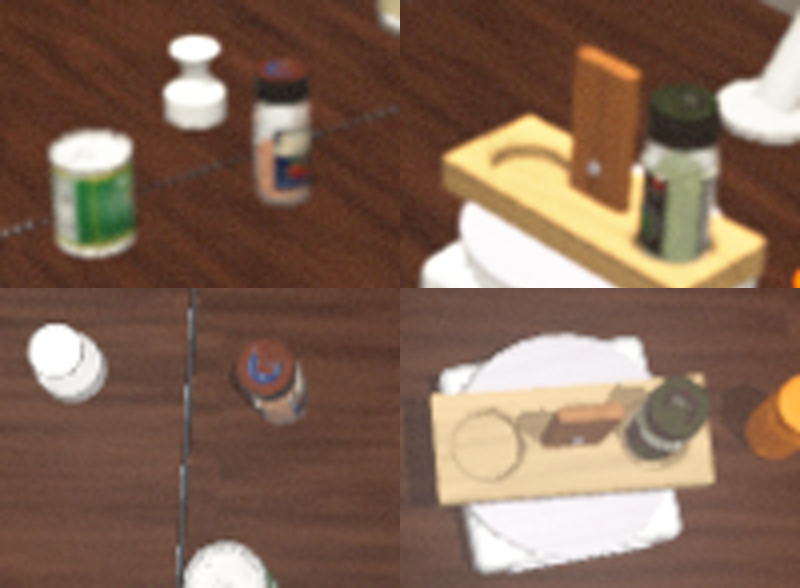

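The crop confirms it: the loose jar is clear glass with a brown label and black collar, cap centre at scene (236,177) and top (192,163). The carrier's well is empty at top (297,184), the handle top is at (322,176), and the green-filled jar is in the other well. Triangulating these points.

Run:
```python
from h import *
import pickle
s=pickle.load(open('scene.pkl','rb'));t=pickle.load(open('top.pkl','rb'))
T=lambda a,b:tri([(s,*a),(t,*b)]).round(4)
print('jar',T((235.7,177),(192,163)),'exp z .105')
print('handle',T((307,205),(322.5,176)),'exp ~.18')
print('cap',T((325.8,215.5),(345,173.5)))
print('well',T((255+132/4,190+157/4),(296.7,184.4)),onz(t,296.7,184.4,.086))
# cap blobs from top depth
for n,c in(('t',t),('s',s)):
    P=np.array([[pt(c,u,v) for u in range(120,380)] for v in range(130,240)]) if n=='t' else np.array([[pt(c,u,v) for u in range(160,370)] for v in range(160,290)])
    P=P.reshape(-1,3)
    def box(x,y,z): 
        m=(abs(P[:,0]-x[0])<x[1])&(abs(P[:,1]-y[0])<y[1])&(P[:,2]>z[0])&(P[:,2]<z[1]); Q=P[m]; return len(Q),Q.mean(0).round(4),Q.min(0).round(3),Q.max(0).round(3)
    print(n,'jar',box((.55,.05),(.23,.05),(.095,.12))); print(n,'blk',box((.51,.08),(-.115,.13),(.075,.1)));print(n,'hnd',box((.51,.05),(-.115,.027),(.165,.2)))
    if n=='t':
        m=(abs(P[:,0]-.51)<.08)&(abs(P[:,1]+.115)<.13)&(P[:,2]>.077)&(P[:,2]<.1); print(cv2.minAreaRect((P[m][:,:2]*1000).astype(np.float32)))
```

```text
jar [0.5551 0.2309 0.1049] exp z .105
handle [ 0.5129 -0.1184  0.1779] exp ~.18
cap [ 0.5196 -0.1761  0.1753]
well [ 0.5077 -0.061   0.0861] [ 0.50522747 -0.05935401  0.086     ]
t jar (178, array([0.5499, 0.2333, 0.1038]), array([0.531, 0.214, 0.095]), array([0.57 , 0.253, 0.111]))
t blk (1197, array([ 0.5058, -0.1073,  0.0851]), array([ 0.466, -0.213,  0.075]), array([ 0.558, -0.019,  0.099]))
t hnd (85, array([ 0.5106, -0.1159,  0.1765]), array([ 0.504, -0.137,  0.165]), array([ 0.518, -0.095,  0.184]))
((511.65447998046875, -116.33546447753906), (77.77957153320312, 190.11740112304688), 5.345230579376221)
s jar (102, array([0.5493, 0.2241, 0.1032]), array([0.531, 0.208, 0.095]), array([0.572, 0.249, 0.108]))
s blk (1312, array([ 0.5012, -0.1333,  0.0853]), array([ 0.465, -0.219,  0.075]), array([ 0.558, -0.023,  0.1  ]))
s hnd (123, array([ 0.51  , -0.123 ,  0.1739]), array([ 0.503, -0.142,  0.165]), array([ 0.519, -0.101,  0.181]))
```

Emit:
{"method": "step_arm", "body": {
  "plan": [
    [-1,-0.05,-0.016,0,0.13],
    [-1,-0.1,-0.032,0,0.26],
    [-1,-0.155,-0.049,0.005,0.4],
    [-1,-0.21,-0.067,0.01,0.54],
    [-1,-0.265,-0.084,0.015,0.68],
    [-1,-0.32,-0.102,0.025,0.82],
    [-1,-0.37,-0.118,0.035,0.96],
    [-1,-0.415,-0.132,0.04,1.08],
    [-1,-0.445,-0.142,0.045,1.15],
    [-1,-0.466,-0.148,0.046,1.19],
    [-1,-0.466,-0.148,0.046,1.19],
    [-1,-0.466,-0.148,0.046,1.19]
  ]
}}

```text
time: 1.6
tool_pos: [0.5516, 0.2334, 0.1996]
tool_rot: [-3.141, -0.0, 1.671]
contact_force: [-0.6, -0.0, -0.6]
opening: 0.0918
grip_force: 0.0
```

Run:
```python
from h import *
o=observe(); c=cam('wrist'); save(c,'w1.png'); print(o['tool_pos'],o['tool_rot'],o['qpos'],c['Twc'][:3,3])
v,u=np.mgrid[0:384:3,0:512:3]
P=np.array([pt(c,a,b) for a,b in zip(u.ravel(),v.ravel())])
m=(abs(P[:,0]-.552)<.05)&(abs(P[:,1]-.232)<.05)&(P[:,2]>.095)&(P[:,2]<.115)
Q=P[m];print(len(Q),Q.mean(0),Q.min(0),Q.max(0))
```

```text
[0.55157242 0.23335446 0.19964201] [-3.14108523e+00 -3.58225303e-04  1.67146849e+00] [2.72099615e-01 5.14218730e-01 1.37995013e+00 4.63493942e-04
 1.24786270e+00 1.71280173e-01] [0.54242547 0.31228346 0.33946275]
198 [0.55080116 0.23546987 0.1054752 ] [0.53205106 0.21439737 0.0950778 ] [0.56994888 0.25377806 0.10783033]
```

View pics/w1.png

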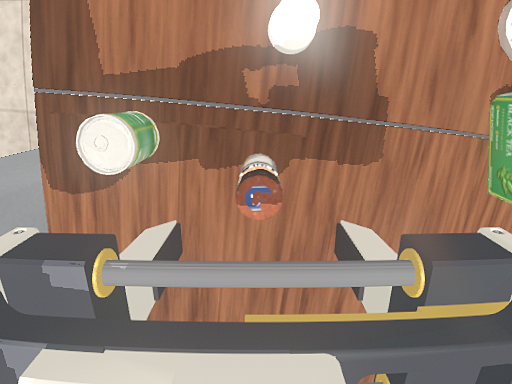

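The wrist picture shows the jar cap at (260,198), centred between the fingers, with clear worktop around it. Cap top is at z≈0.105 and (0.551,0.234), which matches the first measurement. Descending to grasp.

Emit:
{"method": "step_arm", "body": {
  "plan": [
    [-1,0.001,0,0.03,0],
    [-1,0.001,0,0.06,0],
    [-1,0.001,0,0.09,0],
    [-1,0.001,0,0.11,0],
    [-1,0.001,0,0.12,0],
    [-1,0.001,0,0.12,0],
    [0.1,0.001,0,0.12,0],
    [0.3,0.001,0,0.12,0],
    [0.5,0.001,0,0.12,0],
    [0.5,0.001,0,0.12,0],
    [0.5,0.001,0,0.12,0],
    [0.5,0.001,0,0.12,0],
    [0.5,0.001,0,0.12,0]
  ],
  "grip_force": 15
}}

```text
time: 3.28
tool_pos: [0.5523, 0.2335, 0.0795]
tool_rot: [-3.142, -0.0, 1.67]
contact_force: [-0.8, 0.8, 0.4]
opening: 0.0402
grip_force: 15.0
```

Emit:
{"method": "step_arm", "body": {
  "plan": [
    [0.5,0,0,-0.02,0],
    [0.5,0,0,-0.06,0],
    [0.5,0,0,-0.1,0],
    [0.5,-0.015,-0.004,-0.125,0],
    [0.5,-0.05,-0.013,-0.13,0],
    [0.5,-0.09,-0.023,-0.13,0],
    [0.5,-0.13,-0.033,-0.13,0],
    [0.5,-0.17,-0.044,-0.13,0],
    [0.5,-0.21,-0.054,-0.13,0],
    [0.5,-0.245,-0.063,-0.13,0],
    [0.5,-0.27,-0.07,-0.13,0],
    [0.5,-0.282,-0.073,-0.13,0],
    [0.5,-0.288,-0.074,-0.13,0],
    [0.5,-0.288,-0.074,-0.13,0],
    [0.5,-0.288,-0.074,-0.13,0]
  ]
}}

```text
time: 5.15
tool_pos: [0.5073, -0.0596, 0.2095]
tool_rot: [-3.142, -0.0, 1.671]
contact_force: [1.5, -0.1, -1.3]
opening: 0.0406
grip_force: 15.0
```

Run:
```python
from h import *
import pickle
o=observe(); print(o['tool_pos'],o['tool_rot'],o['opening'])
w=cam('wrist');s=cam('scene');t=cam('top')
pickle.dump((o,w,s,t),open('hov.pkl','wb'))
f=lambda im,x,y,ww,h,k:cv2.resize(im[y:y+h,x:x+ww,::-1],(ww*k,h*k),interpolation=cv2.INTER_CUBIC)
a=cv2.resize(w['img'][:,:,::-1],(400,300)); b=f(s['img'],255,180,100,75,4); d=f(t['img'],275,145,100,75,4)
cv2.imwrite('pics/hov.png',np.vstack([np.hstack([a,b]),np.hstack([d,0*d])]))
v,u=np.mgrid[0:384:2,0:512:2]
P=np.array([pt(w,x,y) for x,y in zip(u.ravel(),v.ravel())])
m=(P[:,2]>.07)&(P[:,2]<.1)&(abs(P[:,0]-.51)<.07)&(P[:,1]<.02)&(P[:,1]>-.22)
Q=P[m];print(len(Q),np.median(Q[:,2]),Q.min(0),Q.max(0)); print(cv2.minAreaRect((Q[:,:2]*1000).astype(np.float32)), cv2.boxPoints(cv2.minAreaRect((Q[:,:2]*1000).astype(np.float32))))
```

```text
[ 0.50726171 -0.05957902  0.20945698] [-3.14156624e+00 -3.52088655e-04  1.67071281e+00] 0.04064550842267842
1081 0.0866510928781199 [ 0.4657574  -0.20599011  0.07103368] [ 0.55699884 -0.01929409  0.08959945]
((510.7950134277344, -112.75602722167969), (75.86994934082031, 180.80560302734375), 5.599615097045898) [[ 464.2199    -26.486174]
 [ 481.86218  -206.42899 ]
 [ 557.3701   -199.02588 ]
 [ 539.72784   -19.083069]]
```

View pics/hov.png

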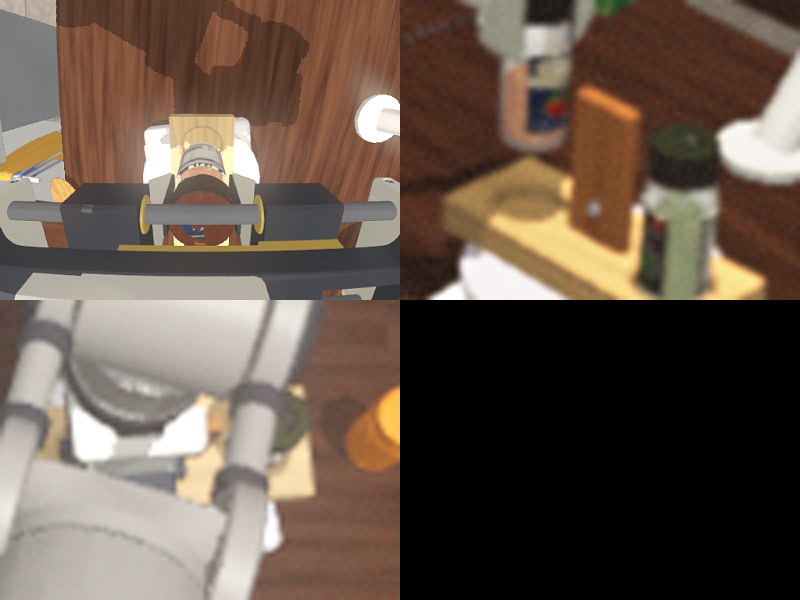

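The wrist crop shows the held jar over the block's near end with the well rim just beyond it. The scene crop shows the jar above the empty well at (527,200). The block edges put the well at (0.506,-0.059), about 1 mm off, so I lower with a -1 mm correction.

Emit:
{"method": "step_arm", "body": {
  "plan": [
    [0.5,0,-0.001,0.01,0],
    [0.5,0,-0.001,0.025,0],
    [0.5,0,-0.001,0.036,0],
    [0.5,0,-0.001,0.042,0],
    [0.5,0,-0.001,0.046,0],
    [0.5,0,-0.001,0.05,0],
    [0.5,0,-0.001,0.053,0],
    [0.5,0,-0.001,0.053,0],
    [0.5,0,-0.001,0.053,0]
  ]
}}

```text
time: 6.42
tool_pos: [0.5063, -0.0605, 0.1567]
tool_rot: [3.141, 0.0, 1.67]
contact_force: [-0.4, 1.1, -1.1]
opening: 0.0407
grip_force: 15.0
```

Emit:
{"method": "step_arm", "body": {
  "plan": [
    [0.5,0,0,0.002,0],
    [0.5,0,0,0.004,0],
    [0.5,0,0,0.0055,0],
    [0.5,0,0,0.0065,0],
    [0.5,0,0,0.0065,0],
    [0.5,0,0,0.0065,0]
  ]
}}

```text
time: 7.18
tool_pos: [0.5062, -0.0604, 0.1501]
tool_rot: [3.142, -0.0, 1.67]
contact_force: [-0.9, -0.6, 0.5]
opening: 0.0406
grip_force: 15.0
```

Emit:
{"method": "step_arm", "body": {
  "plan": [
    [0.5,0,0,0.001,0],
    [0.5,0,0,0.0015,0],
    [0.5,0,0,0.0015,0],
    [0.5,0,0,0.0015,0]
  ]
}}

```text
time: 7.68
tool_pos: [0.5062, -0.0604, 0.1485]
tool_rot: [3.142, -0.0, 1.67]
contact_force: [-0.8, 0.2, 0.1]
opening: 0.0405
grip_force: 15.0
```

Emit:
{"method": "step_arm", "body": {
  "plan": [
    [0.0,0,0,0,0],
    [-0.2,0,0,0,0],
    [-0.5,0,0,0,0],
    [-0.7,0,0,0,0],
    [-0.7,0,0,0,0],
    [-0.7,0,0,-0.02,0],
    [-0.7,0,0,-0.05,0],
    [-0.7,0,0,-0.08,0],
    [-0.7,0.02,0,-0.12,0],
    [-0.7,0.0,0,-0.15,0],
    [-0.7,-0.03,0,-0.16,0],
    [-0.7,-0.05,0,-0.16,0],
    [-0.7,-0.07,0,-0.16,0],
    [-0.7,-0.09,0,-0.16,0],
    [-0.7,-0.11,0,-0.16,0],
    [-0.7,-0.125,0,-0.16,0],
    [-0.7,-0.13,0,-0.16,0],
    [-0.7,-0.13,0,-0.16,0]
  ]
}}

```text
time: 9.93
tool_pos: [0.519, -0.1899, 0.3084]
tool_rot: [-3.142, -0.0, 1.669]
contact_force: [1.2, 0.4, 0.4]
opening: 0.0782
grip_force: 0.0
```

Run:
```python
from h import *
import pickle
o=observe(); print(o['tool_pos'],o['tool_rot'],o['opening'])
w=cam('wrist');s=cam('scene')
pickle.dump((o,w,s),open('rel.pkl','wb'))
b=cv2.resize(s['img'][180:260,255:355,::-1],(400,320),interpolation=cv2.INTER_CUBIC)
a=cv2.resize(w['img'][:,:,::-1],(400,300)); a=cv2.copyMakeBorder(a,0,20,0,0,0)
cv2.imwrite('pics/rel.png',np.hstack([a,b]))
v,u=np.mgrid[0:384:2,0:512:2]
for n,c in(('w',w),('s',s)):
  P=np.array([pt(c,x,y) for x,y in zip(u.ravel(),v.ravel())])
  for nm,x,y,dx,dy,lo,hi in(('jar',.506,-.06,.03,.026,.155,.2),('hnd',.512,-.117,.03,.026,.155,.2),('blk',.51,-.115,.06,.12,.07,.095)):
    m=(P[:,2]>lo)&(P[:,2]<hi)&(abs(P[:,0]-x)<dx)&(abs(P[:,1]-y)<dy); Q=P[m]
    if len(Q)>5: print(n,nm,len(Q),'medz',np.median(Q[:,2]).round(4),Q.min(0).round(4),Q.max(0).round(4),[np.round(k,1) for k in cv2.minAreaRect((Q[:,:2]*1000).astype(np.float32))])
```

```text
[ 0.51901626 -0.18988423  0.30839574] [-3.14152980e+00 -4.39856492e-04  1.66946619e+00] 0.07818134062161551
w jar 470 medz 0.1765 [ 0.4857 -0.0803  0.1554] [ 0.5247 -0.041   0.1792] [array([504.7, -60.8]), array([39.1, 38.8]), np.float64(8.1)]
w hnd 144 medz 0.1777 [ 0.5053 -0.1391  0.1737] [ 0.518  -0.0965  0.1798] [array([ 511.7, -117.9]), array([ 9.2, 42.5]), np.float64(5.5)]
w blk 1556 medz 0.0852 [ 0.4656 -0.2149  0.07  ] [ 0.5559 -0.0192  0.0934] [array([ 511.6, -117.1]), array([ 76.2, 190.6]), np.float64(5.6)]
s jar 58 medz 0.1732 [ 0.4851 -0.084   0.1566] [ 0.5227 -0.0477  0.1771] [array([503.9, -66. ]), array([37.6, 35.7]), np.float64(2.1)]
s hnd 42 medz 0.1685 [ 0.5047 -0.1425  0.1551] [ 0.5188 -0.1031  0.1796] [array([ 510.5, -122.7]), array([10.8, 39.7]), np.float64(10.1)]
s blk 325 medz 0.0841 [ 0.4653 -0.2203  0.0702] [ 0.5565 -0.0251  0.0949] [array([ 511.6, -121.3]), array([ 78.9, 192.1]), np.float64(5.0)]
```

View pics/rel.png

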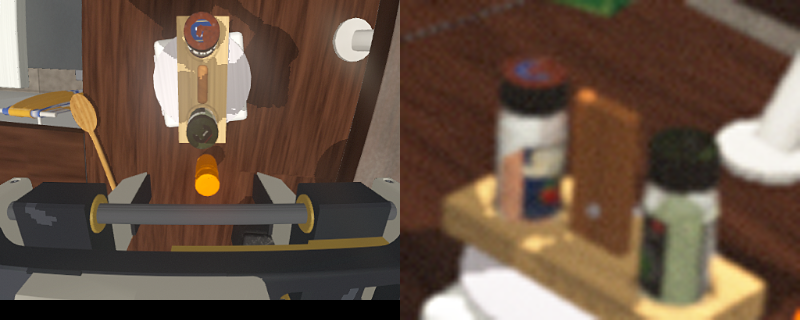

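Both jars stand upright in their wells: the loose jar is in the wrist crop at (202,33), the handle at (203,85), the other jar at (203,127). The jar's top is 1–2 mm below the handle's, as it should be when seated. The handle is at (0.5117,-0.1175) with top z 0.178. The scale has had over 1 s to settle. Moving over the handle, descending and gripping.

Emit:
{"method": "step_arm", "body": {
  "plan": [
    [-0.7,0.03,0,0,0],
    [-0.7,0.06,0,0.01,0],
    [-0.7,0.073,0,0.03,0],
    [-0.7,0.073,0,0.06,0],
    [-0.7,0.073,0,0.09,0],
    [-0.7,0.073,0,0.12,0],
    [-0.7,0.073,0,0.138,0],
    [-0.7,0.073,0,0.1455,0],
    [-0.7,0.073,0,0.1455,0],
    [-0.3,0.073,0,0.1455,0],
    [0.2,0.073,0,0.1455,0],
    [0.5,0.073,0,0.1455,0],
    [0.65,0.073,0,0.1455,0],
    [0.8,0.073,0,0.1455,0],
    [1,0.073,0,0.1455,0],
    [1,0.073,0,0.1455,0],
    [1,0.073,0,0.1455,0],
    [1,0.073,0,0.1455,0]
  ],
  "grip_force": 45
}}

```text
time: 12.28
tool_pos: [0.5119, -0.1172, 0.163]
tool_rot: [3.141, -0.0, 1.67]
contact_force: [1.5, 0.5, 0.3]
opening: 0.0119
grip_force: 45.0
```

Emit:
{"method": "step_arm", "body": {
  "plan": [
    [1,0,0,-0.003,0],
    [1,0,0,-0.007,0],
    [1,0,0,-0.012,0],
    [1,0,0,-0.02,0],
    [1,0,0,-0.03,0],
    [1,0,0,-0.042,0],
    [1,0,0,-0.055,0],
    [1,0,0,-0.068,0],
    [1,0,0,-0.08,0],
    [1,0,0,-0.09,0],
    [1,0,0,-0.096,0],
    [1,0,0,-0.1,0],
    [1,0,0,-0.1,0],
    [1,0,0,-0.1,0],
    [1,0,0,-0.1,0],
    [1,0,0,-0.1,0]
  ]
}}

```text
time: 14.28
tool_pos: [0.5118, -0.1171, 0.2628]
tool_rot: [-3.141, -0.0, 1.67]
contact_force: [-0.3, -0.2, -5.1]
opening: 0.0118
grip_force: 45.0
```

Run:
```python
from h import *
o=observe(); print(o['tool_pos'],o['tool_rot'],o['opening'],o['contact_force'],o['torque'],abs(o['qvel']).max())
s=cam('scene'); w=cam('wrist')
b=cv2.resize(s['img'][140:290,230:380,::-1],(600,600),interpolation=cv2.INTER_CUBIC)
cv2.imwrite('pics/lift.png',b)
v,u=np.mgrid[120:300,230:380]
P=np.array([pt(s,x,y) for x,y in zip(u.ravel(),v.ravel())])
m=(P[:,2]>.165)&(P[:,2]<.19)&(abs(P[:,0]-.51)<.07)&(abs(P[:,1]+.12)<.12)
for k in range(3):
    Q=P[m]; A=np.c_[Q[:,:2],np.ones(len(Q))]; co=np.linalg.lstsq(A,Q[:,2],rcond=None)[0]; r=P[:,2]-np.c_[P[:,:2],np.ones(len(P))]@co; m&=abs(r)<.004
print(len(Q),co,np.median(Q[:,2]))
```

```text
[ 0.51175898 -0.11713306  0.26280973] [-3.14128183e+00 -2.71032193e-04  1.66979477e+00] 0.01180333311453731 [-0.25339442 -0.15044088 -5.0739402 ] [-0.11307416  0.06815417 -0.00532194] 0.0022344609521979396
607 [0.08627094 0.03122616 0.14322413] 0.18323558951781915
```

View pics/lift.png

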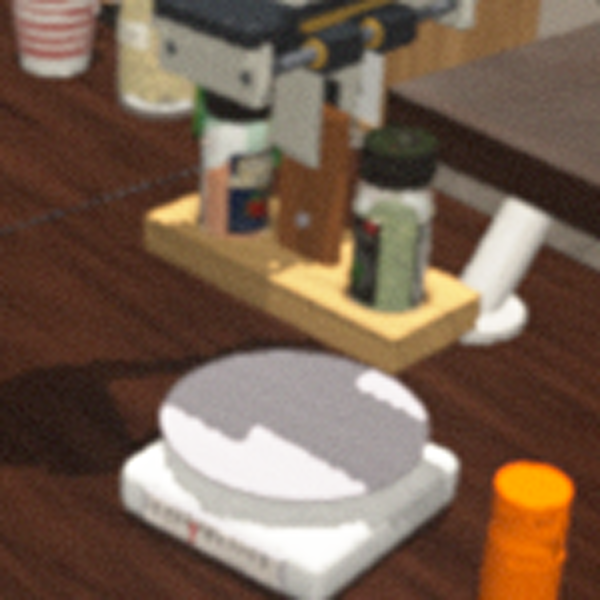

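The picture shows the carrier well clear of the pan with both jars upright in it. I'll compare the block-top slope with the before-lift picture to check for camera bias.

Run:
```python
from h import *
import pickle
o,w,s0=pickle.load(open('rel.pkl','rb')); s=cam('scene')
v,u=np.mgrid[120:300,230:380]
for c,z0 in((s0,.0855),(s,.1845)):
    P=np.array([pt(c,x,y) for x,y in zip(u.ravel(),v.ravel())])
    d=P[:,:2]-[.5117,-.1175]; cx,cy=d@[.995,.0977],d@[-.0977,.995]
    m=(abs(P[:,2]-z0)<.008)&(abs(cx)<.034)&(abs(cy)<.09)
    A=np.c_[cx,cy,np.ones(len(cx))]; print(m.sum(),np.linalg.lstsq(A[m],P[m,2],rcond=None)[0])
```

```text
705 [-0.00232551  0.00159088  0.08534369]
677 [-0.00551748  0.00127563  0.18520828]
```

The slope is within 0.3° both before and after the lift, so the carrier is level, and it hangs about 9 cm above the pan. Handing in.

```bash
python3 -c "
from cell import *
print(hand_in())"
```

```text
the job is handed in; nothing more can be done
None
```

The job is handed in: the loose jar stands upright in the empty well, and the arm is holding the carrier with both jars still and level (within about 0.3°), about 9 cm above the scale; the tin and egg cup were not touched.

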